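# Present the notched slide label up over the light pad

### The job

Three glass plates stand on edge in a slotted rack, under a red keeper bar; the only one with a small notched corner is the sample slide, and the notch marks its frosted label end. Take the slide by its plain end, slide it endways along its slot until it is clear of the bar, lift it out, and finish still holding it by the plain end with the label about 10 cm above the centre of the round light pad, label face turned up (sloped 45 degrees or flatter) and not covered by the fingers. Leave the other two plates standing in the rack, and do not disturb the loupe, the tape roll and the small box nearby.

Things in the scene. Friction and masses are not known exactly. Their poses are not given: they have to be found in the camera images.
- slide: sample slide: clear glass plate 100 x 8 x 50 mm (x, y, z), about 90 g, standing on a long edge in a rack slot. Origin: centre of its lower edge. +x to the frosted end, +y out of the label face, +z up. A 10 x 10 mm notch cuts the top corner at the frosted end (+x, +z): seen from the label face it is at upper left. The white frosted field (three blue lines) is the 30 mm at +x of the +y face
- slide_label (a point): centre of the frosted label field on the slide's label face, at (34, 4, 25) mm in the slide's axes; its axes are those of the slide
- slide_grip (a point): point in the slide's mid-thickness near its plain end, at (-36, 0, 38) mm in the slide's axes, good to pinch from above across the 8 mm thickness
- rack: fixed rack 130 x 128 mm. Origin: centre of its underside; x along the slots. Slots, open at both ends, at y = -40, 0, 40 mm, 10 mm wide; guide strips 6 mm thick, tops at z = 18 mm; slot floor z = 4 mm; plate tops z = 54 mm. Red bar 10 mm wide crosses at x = 0, z = 59 to 66 mm, posts at y = -59 and 59 mm: a plate lifts out only after sliding about 60 mm along its slot, either way
- blank_a: plain clear glass plate 100 x 8 x 50 mm without notch or label, standing in another slot. Origin: centre of its lower edge
- blank_b: second plain plate like blank_a, in the remaining slot. Origin: centre of its lower edge
- light_pad: fixed round light pad, black, 80 mm across and 18 mm high with a white 60 mm lens on top. Origin: centre of its underside on the bench; z up
- loupe: loose black loupe, 34 mm across, 26 mm high, bystander. Origin: centre of its underside
- tape: loose roll of yellow tape, 72 mm across, 19 mm high, bystander. Origin: centre of its underside
- blade_box: loose small cardboard box 74 x 55 x 18 mm, bystander. Origin: centre of its underside
There are look-alikes about, which are no part of the job. What is shaped like the blank_b but yellow is not meant.

How it is judged (in metres and radians):
On the way, in this order (a step that is already met when the one before it is completed fails the run):
1. the slide has been slid endways at least 50 mm along its slot, still down in the slot ((x of slide in the frame of rack above 0.05 m or x of slide in the frame of rack below -0.05 m) and z of slide in the frame of rack below 0.015 m), for 0.05 s.
2. the slide is lifted clear of the rack (z of slide in the frame of rack above 0.04 m), for 0.1 s.
At the end, for the whole second after the job is handed in: Fingers hold the slide by its plain end, TCP over 40 mm from the label centre; label centre within 30 mm of the pad axis and 60 to 180 mm above the bench; label normal within 55 degrees of up; slide still, not touching the pad; both plain plates upright within 20 mm of their start (horizontal distance between slide_label and light_pad below 0.03 m and z of slide_label in the frame of light_pad between 0.06 and 0.18 m and angle between slide's own y axis and vertical below 0.96 rad and contact force between the fingers and slide above 0.5 N and contact force between slide and light_pad below 0.1 N and distance between the grasp point and slide_label above 0.04 m and linear speed of slide below 0.03 m/s and distance of each of blank_a, blank_b from where it was at the start of the episode below 0.02 m and angle between each of blank_a, blank_b's own z axis and vertical below 0.25 rad); the arm keeps its last pose, push and grip.
It fails at once if a bystander (loupe, tape roll, small box) or a plain plate is shifted by more than 20 mm (distance of any of loupe, tape, blade_box, blank_a, blank_b from where it was at the start of the episode above 0.02 m).
It also fails if it takes over 38 s, if anything falls off the work surface, if the arm or the gripper's body presses on something with over 40 N, if the wrist force passes 120 N, or if a joint passes its speed limit or range.

### The arm

A 6-joint arm with a two-finger parallel gripper is mounted at the origin on a cart in front of the work surface, level with it; the furniture and walls round the work are solid. World frame = base frame: x ahead of the robot, y to its left, z up, the work surface at z = 0. Lengths are in mm, angles in rad, forces in N, time in s.
With the tool pointing down it reaches from about 300 to 750 mm from the base axis. Payload 8.5 kg.
Tool frame: the origin (TCP) lies between the finger pads, 19 mm behind the fingertips; this is the grasp point; z points along the fingers, x is the direction in which the jaws open and shut, and the axes are right-handed (so a half turn about z gives the same grasp; the last joint's range is limited). The gripper opens to 85 mm and grips with 20 to 120 N. Pads are 22 mm wide; open, the fingers measure 114 mm over their backs; the gripper's body (76 mm by 85 mm) begins 54 mm behind the grasp point. The pads swing forward as they close: fully open they stand 13 mm farther back than shut.
Start: joints at [0.921, 0.381, 1.297, -0, 1.464, -0.215], TCP at [231.665, 498.81, 250.022] pointing down, gripper open.
Joint ranges: [-3.11, 3.11], [-0.89, 2.33], [0.22, 2.48], [-1.42, 4.56], [0.17, 2.85], [-2.88, 2.88]. Speed limits (rad/s): [2.39, 2.39, 3.14, 3.14, 3.14, 3.14].

### API

Orientations are given as a rotation vector (axis times angle).
In Python, from station import r gives the robot as it stands.
- The arm moves only by the tool apply_moves, never from a script. Its argument "steps" is a list of rows, each an object of numbers: "fingers": the finger opening in cm, from 0 to 8.54; "tx", "ty", "tz": the shift along the world's x, y, z in cm; "wx", "wy", "wz": the turn, a rotation vector about the world's x, y, z in rad. A call has 1 to 20 rows; each row is the pose to reach, as a shift and turn from the pose measured when the call began; what a row does not reach only later rows make up. A row lasts 1/10 s, in which the tool goes at most 50 mm and 8.59 degrees, less where a joint would pass 70% of its speed; a pose out of reach is approached as far as the arm can. A call with a gripper value outside its range is refused whole. The fingers move at their own pace and stop on an object; "grip_force" is the grip in N (left out, the last holds). Time passes only in rows, so rows that repeat a pose let the fingers close. It gives the time, the measured TCP pose, the force and the opening at its end, in the units of the state.
- r.get_obs(): the state, without advancing time (a new reading comes with each control period).
- r.capture(name): name is "side" or "top" or "wrist"; returns a dict with "image" (420x560x3 uint8, blue, green, red), "z_map" (420x560 float32, mm along the optical axis (not along the pixel's ray), 0 where there is no reading), "fx", "fy", "cx", "cy" (pixels), "eye" and "rotation" of the camera in the world. Camera axes: x right, y down, z forward; pixel columns grow to the right and rows downward; lengths in mm; the calibration is good to about 2 mm. The wrist camera is an equidistant fisheye: a pixel r from the principal point sees the ray r / f radians off the axis. A picture is of the moment at which its call begins.
- r.close_job(): hands the job in, once; it reports no verdict.
Trained networks look in a picture, given as the dict that the camera call returned (one of the last four; its "shot" number tells which), for a name from the list of things; names that differ only in an ending like _2 or _b are one class to them, and where a whole thing is asked for, a point or a joint stands for the part that bears it (a point fixed in the world has none). Each returns a list of dicts, best first, with "confidence" (0 to 1); they miss things now and then, are a little off and sometimes report something else, mostly with a low value. They report only what shows in the picture. A call takes as long as a camera call. They do not tell look-alikes from the thing itself.
- r.find_in(picture, thing): "box" ([left, top, right, bottom] in pixels, round what is visible of it).
- r.cut_out(picture, thing): "mask" (420x560 bool, what is visible of it) and "box" ([left, top, right, bottom] in pixels, round what is visible of it).
The state is a dict: "clock": time; "joint_positions": joint angles; "qvel": joint speeds; "joint_efforts": joint torques, N m; "eef_pos": TCP position; "eef_rot": TCP orientation; "wrist_force": force on the tool from outside, world axes, zero at the start; "moment": the same for the moment, N m; "opening": finger opening in mm.
Only numpy, scipy, OpenCV 4.12 (cv2) and the standard library are available. Lean on these libraries where they do the work, as an engineer would, in place of code of your own. Each camera call takes 0.05 s, during which the arm holds its last target. There are 200 camera calls.

## Working session

There is one attempt and no reset: what is moved stays moved. The work goes in short steps, Python scripts to look and compute and a tool call to move; the robot and the scene stay as the last step left them, time stands still between calls to the robot, and variables do not carry over. Pictures are saved under pics/ and viewed, about 8 in all and at most 12, crops included, and the job is handed in when it is done.

Besides the shell and the picture viewer there is one more tool, called after "Request:" by a JSON object that holds its "name" and its "arguments", one argument or row to a line. apply_moves: Moves the arm, as the interface text tells. Its arguments: {"type":"object","properties":{"steps":{"type":"array"},"grip_force":{"type":"number"}},"required":["steps"]}

```bash
ls; mkdir -p pics
cat > h.py <<'E'
from station import r
import numpy as np, cv2
from scipy.spatial.transform import Rotation as R
def world(p,u,v,z):
    # pinhole back-projection with z depth
    return np.array(p["eye"])+np.array(p["rotation"])@np.array([(u-p["cx"])/p["fx"]*z,(v-p["cy"])/p["fy"]*z,z])
E
python3 - <<'E'
from h import *
for n in("top","side"):
    p=r.capture(n); cv2.imwrite(f"pics/{n}0.png",p["image"]); print(n,p["fx"],p["cx"],p["cy"],p["eye"],np.round(p["rotation"],3).tolist())
    for t in("slide","slide_label","rack","blank_a","light_pad","loupe","tape","blade_box"):
        print(t,[(np.round(d["box"]).tolist(),round(d["confidence"],2)) for d in r.find_in(p,t)][:4])
print(r.get_obs())
E
```

```text
pics
top 407.54172781300366 272.455908604009 215.58739393481036 [ 487.3665823 -285.1825561  917.1073749] [-2.171, 2.168, -0.054]
slide [([272.0, 245.0, 316.0, 270.0], 0.72)]
slide_label [([268.0, 247.0, 314.0, 274.0], 0.61)]
rack [([247.0, 207.0, 323.0, 283.0], 0.92)]
blank_a [([191.0, 268.0, 216.0, 314.0], 0.64), ([252.0, 218.0, 292.0, 242.0], 0.55), ([264.0, 228.0, 309.0, 254.0], 0.52)]
light_pad [([179.0, 209.0, 214.0, 244.0], 0.81)]
loupe [([279.0, 140.0, 295.0, 157.0], 0.67)]
tape [([360.0, 215.0, 395.0, 250.0], 0.79)]
blade_box [([219.0, 153.0, 250.0, 174.0], 0.71)]
side 504.1446845644322 279.720764666808 205.8255680143354 [521.39422224 484.10823252 537.88964777] [-0.073, 2.716, -1.525]
slide [([319.0, 197.0, 351.0, 243.0], 0.96)]
slide_label [([317.0, 200.0, 351.0, 239.0], 0.6)]
rack [([270.0, 199.0, 361.0, 267.0], 0.73)]
blank_a [([351.0, 270.0, 411.0, 312.0], 0.86), ([299.0, 203.0, 331.0, 250.0], 0.82), ([285.0, 207.0, 313.0, 256.0], 0.77), ([317.0, 199.0, 354.0, 240.0], 0.17)]
light_pad [([261.0, 286.0, 316.0, 327.0], 0.7)]
loupe [([190.0, 214.0, 210.0, 236.0], 0.83)]
tape [([287.0, 171.0, 322.0, 191.0], 0.69), ([316.0, 199.0, 353.0, 244.0], 0.54)]
blade_box [([189.0, 248.0, 222.0, 283.0], 0.82)]
{'clock': 0.9, 'joint_positions': array([ 9.20727397e-01,  3.80585499e-01,  1.29738176e+00,  1.23343061e-05,
        1.46360068e+00, -2.15285365e-01]), 'qvel': array([-0.00059293, -0.00188568, -0.00071176, -0.00113858, -0.00081983,
       -0.00035894]), 'joint_efforts': array([-7.57540365e-04, -4.48326802e+01, -2.31456381e+01, -2.47558419e-04,
        6.64661729e-04, -1.55953040e-05]), 'eef_pos': array([231.65229899, 498.82239964, 250.0363527 ]), 'eef_rot': array([-2.64826867e+00, -1.69001524e+00, -2.97756528e-05]), 'wrist_force': array([ 0.0765848 , -0.24431114,  0.10700723]), 'moment': array([ 0.01551537,  0.02576721, -0.00489549]), 'opening': 85.36769340194343}
```

```bash
sed -i 's/np.array(p\["rotation"\])@/R.from_rotvec(p["rotation"]).as_matrix()@/' h.py
python3 - <<'E'
import cv2,numpy as np
a=cv2.imread("pics/top0.png")[120:330,160:420]; b=cv2.imread("pics/side0.png")[150:340,170:430]
a=cv2.resize(a,None,fx=3,fy=2.8,interpolation=cv2.INTER_CUBIC);b=cv2.resize(b,None,fx=3,fy=3,interpolation=cv2.INTER_CUBIC)
cv2.imwrite("pics/a.png",a);cv2.imwrite("pics/b.png",b)
E
```

```text
(no output)
```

View pics/a.png

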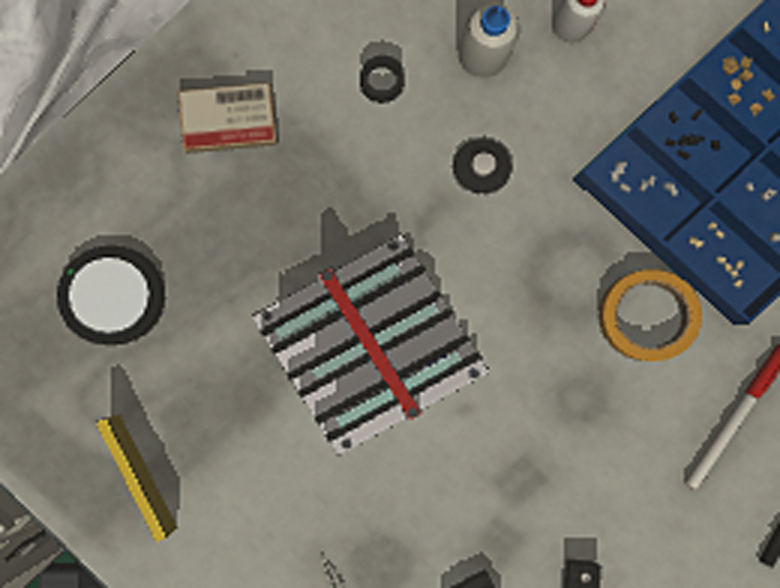

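View pics/b.png

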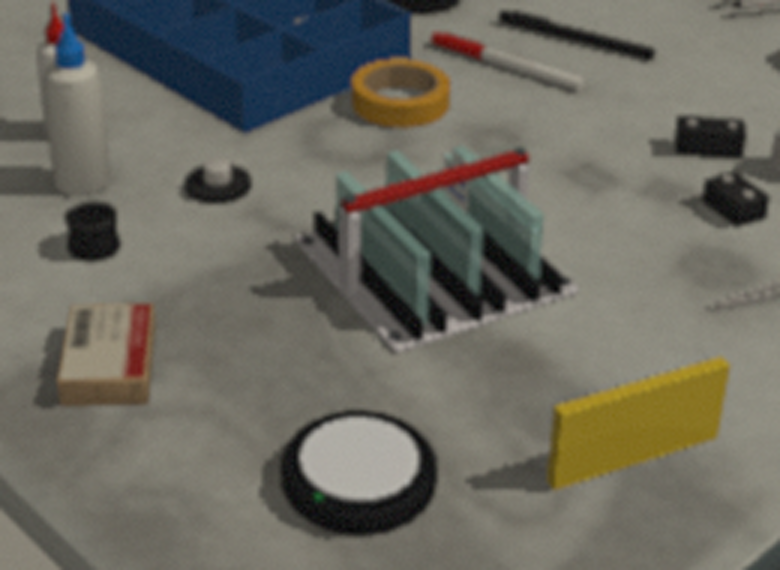

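Top crop: rack at (285,245) full-frame with three plates, pad at (196,226), yellow look-alike (204,290), and box, loupe and tape clear of them. Candidates: three green plates, of which the detector favours the one at top-view (294,258) / side-view (335,220). Neither notch nor label can be resolved yet, so I'll measure and then take a wrist close-up.

```bash
cat >> h.py <<'E'
def onplane(p,u,v,z):
    d=R.from_rotvec(p["rotation"]).as_matrix()@np.array([(u-p["cx"])/p["fx"],(v-p["cy"])/p["fy"],1.]); e=np.array(p["eye"]); return e+d*(z-e[2])/d[2]
E
python3 - <<'E'
from h import *
T=r.capture("top"); S=r.capture("side")
def P(u,v,z): return np.round(onplane(T,u,v,z)).tolist()
c=lambda x,y:(160+x/3,120+y/2.8)
print("bar ends",P(*c(327,275),66),P(*c(413,411),66))
for n,x,y in(("rack BL",258,316),("rack T",400,237),("rack R",487,368),("rack Bt",338,453)): print(n,P(*c(x,y),6))
for n,x,y in(("p1L",275,335),("p1R",402,264),("p2L",312,374),("p2R",440,305),("p3L",335,426),("p3R",465,354)): print(n,P(*c(x,y),54))
print("pad",P(*c(109,295),18))
for n,x,y in(("loupe",382,75),("disc",482,164),("tape",650,314),("box",228,113),("yelA",103,422),("yelB",167,536)): print(n,P(*c(x,y),20))
d=lambda x,y:(170+x/3,150+y/3)
for n,x,y,z in(("barA",350,206,66),("barB",525,157,66),("pad",359,457,18),("p3 near top",541,217,54),("p3 far",460,150,54),("p1 near",427,260,54),("p1far",340,176,54)): print("side",n,np.round(onplane(S,*d(x,y),z)).tolist())
# triangulated/depth check
for n,im,(u,v) in(("pad",T,c(109,295)),("barmid",T,c(370,343)),("p3",T,c(360,413))):
    u,v=int(round(u)),int(round(v)); print(n,np.round(world(im,u,v,im["z_map"][v,u])).tolist())
u,v=map(lambda a:int(round(a)),d(359,457)); print("pad side depth",np.round(world(S,u,v,S["z_map"][v,u])).tolist())
E
```

```text
bar ends [547.0, -255.0, 66.0] [446.0, -315.0, 66.0]
rack BL [518.0, -202.0, 6.0]
rack T [582.0, -308.0, 6.0]
rack R [477.0, -372.0, 6.0]
rack Bt [410.0, -262.0, 6.0]
p1L [502.0, -218.0, 54.0]
p1R [556.0, -308.0, 54.0]
p2L [473.0, -245.0, 54.0]
p2R [525.0, -335.0, 54.0]
p3L [434.0, -261.0, 54.0]
p3R [488.0, -352.0, 54.0]
pad [534.0, -92.0, 18.0]
loupe [710.0, -294.0, 20.0]
disc [638.0, -368.0, 20.0]
tape [520.0, -490.0, 20.0]
box [680.0, -180.0, 20.0]
yelA [434.0, -90.0, 20.0]
yelB [346.0, -138.0, 20.0]
side barA [548.0, -247.0, 66.0]
side barB [444.0, -308.0, 66.0]
side pad [536.0, -89.0, 18.0]
side p3 near top [437.0, -260.0, 54.0]
side p3 far [483.0, -334.0, 54.0]
side p1 near [503.0, -212.0, 54.0]
side p1far [556.0, -299.0, 54.0]
pad [535.0, -91.0, 15.0]
barmid [497.0, -285.0, 64.0]
p3 [443.0, -279.0, 53.0]
pad side depth [536.0, -90.0, 18.0]
```

Request:
{"name": "apply_moves", "arguments": {
  "steps": [
    {"tx":5,"ty":-20,"wz":-0.15,"fingers":3.4},
    {"tx":10,"ty":-40,"wz":-0.3},
    {"tx":21.3,"ty":-77.4,"tz":-3,"wz":-0.6,"fingers":3.4},
    {"tx":21.3,"ty":-77.4,"tz":-3,"wz":-0.6},
    {"tx":21.3,"ty":-77.4,"tz":-3,"wz":-0.6},
    {"tx":21.3,"ty":-77.4,"tz":-3,"wz":-0.6},
    {"tx":21.3,"ty":-77.4,"tz":-3,"wz":-0.6},
    {"tx":21.3,"ty":-77.4,"tz":-3,"wz":-0.6},
    {"tx":21.3,"ty":-77.4,"tz":-3,"wz":-0.6},
    {"tx":21.3,"ty":-77.4,"tz":-3,"wz":-0.6},
    {"tx":21.3,"ty":-77.4,"tz":-3,"wz":-0.6},
    {"tx":21.3,"ty":-77.4,"tz":-3,"wz":-0.6},
    {"tx":21.3,"ty":-77.4,"tz":-3,"wz":-0.6},
    {"tx":21.3,"ty":-77.4,"tz":-3,"wz":-0.6},
    {"tx":21.3,"ty":-77.4,"tz":-3,"wz":-0.6},
    {"tx":21.3,"ty":-77.4,"tz":-3,"wz":-0.6},
    {"tx":21.3,"ty":-77.4,"tz":-3,"wz":-0.6},
    {"tx":21.3,"ty":-77.4,"tz":-3,"wz":-0.6},
    {"tx":21.3,"ty":-77.4,"tz":-3,"wz":-0.6},
    {"tx":21.3,"ty":-77.4,"tz":-3,"wz":-0.6}
  ]
}}

```text
invalid input at $.steps[0]: expected keys fingers, tx, ty, tz, wx, wy, wz
```

Run:
```python
from h import *
o=r.get_obs(); print(o["clock"],o["eef_pos"],o["joint_positions"],R.from_rotvec(o["eef_rot"]).as_matrix().round(3).tolist(),o["opening"])
p=r.capture("wrist"); cv2.imwrite("pics/w1.png",p["image"]); print(p["fx"],p["cx"],p["cy"],p["eye"],R.from_rotvec(p["rotation"]).as_matrix().round(3).tolist())
np.save("w1.npy",p["z_map"])
cv2.imwrite("pics/w1b.png",cv2.resize(p["image"],None,fx=1.42,fy=1.42,interpolation=cv2.INTER_CUBIC))
```

```text
1.0 [231.67312989 498.80302925 250.00447375] [ 9.20685852e-01  3.80635156e-01  1.29739715e+00 -1.28718128e-05
  1.46363341e+00 -2.15310139e-01] [[0.421, 0.907, -0.0], [0.907, -0.421, -0.0], [-0.0, -0.0, -1.0]] 85.50513692371011
325.19226210127806 272.675031072705 210.7573586268169 [159.26163503 533.05876954 373.82058819] [[0.422, 0.863, 0.279], [0.907, -0.401, -0.13], [0.0, 0.308, -0.951]]
```

View pics/w1b.png

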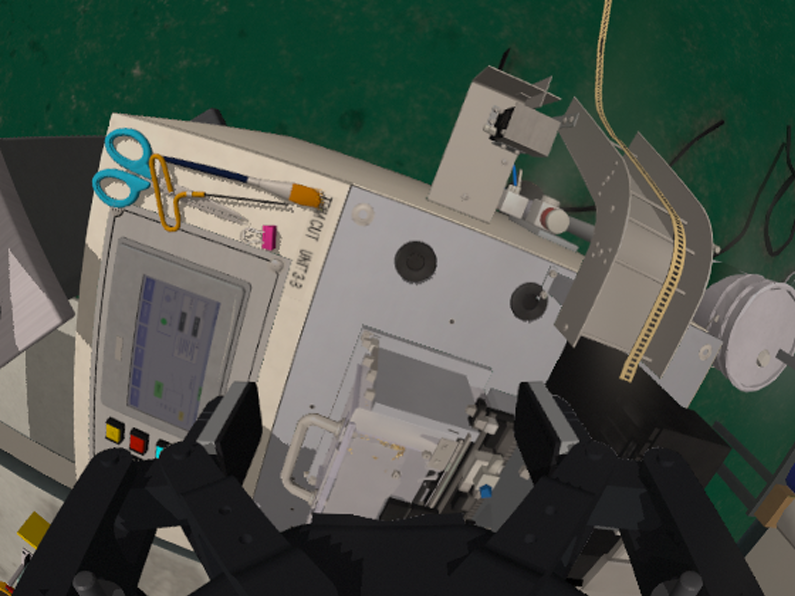

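The wrist view only showed the neighbouring machine: the move was refused because it needs all keys in every row. I'll resend it.

Request:
{"name": "apply_moves", "arguments": {
  "steps": [
    {"fingers":3.4,"tx":1.2,"ty":-4,"tz":0,"wx":0,"wy":0,"wz":0},
    {"fingers":3.4,"tx":5,"ty":-20,"tz":0,"wx":0,"wy":0,"wz":-0.15},
    {"fingers":3.4,"tx":23.8,"ty":-76.4,"tz":-4,"wx":0,"wy":0,"wz":-0.6},
    {"fingers":3.4,"tx":23.8,"ty":-76.4,"tz":-4,"wx":0,"wy":0,"wz":-0.6},
    {"fingers":3.4,"tx":23.8,"ty":-76.4,"tz":-4,"wx":0,"wy":0,"wz":-0.6},
    {"fingers":3.4,"tx":23.8,"ty":-76.4,"tz":-4,"wx":0,"wy":0,"wz":-0.6},
    {"fingers":3.4,"tx":23.8,"ty":-76.4,"tz":-4,"wx":0,"wy":0,"wz":-0.6},
    {"fingers":3.4,"tx":23.8,"ty":-76.4,"tz":-4,"wx":0,"wy":0,"wz":-0.6},
    {"fingers":3.4,"tx":23.8,"ty":-76.4,"tz":-4,"wx":0,"wy":0,"wz":-0.6},
    {"fingers":3.4,"tx":23.8,"ty":-76.4,"tz":-4,"wx":0,"wy":0,"wz":-0.6},
    {"fingers":3.4,"tx":23.8,"ty":-76.4,"tz":-4,"wx":0,"wy":0,"wz":-0.6},
    {"fingers":3.4,"tx":23.8,"ty":-76.4,"tz":-4,"wx":0,"wy":0,"wz":-0.6},
    {"fingers":3.4,"tx":23.8,"ty":-76.4,"tz":-4,"wx":0,"wy":0,"wz":-0.6},
    {"fingers":3.4,"tx":23.8,"ty":-76.4,"tz":-4,"wx":0,"wy":0,"wz":-0.6},
    {"fingers":3.4,"tx":23.8,"ty":-76.4,"tz":-4,"wx":0,"wy":0,"wz":-0.6},
    {"fingers":3.4,"tx":23.8,"ty":-76.4,"tz":-4,"wx":0,"wy":0,"wz":-0.6},
    {"fingers":3.4,"tx":23.8,"ty":-76.4,"tz":-4,"wx":0,"wy":0,"wz":-0.6},
    {"fingers":3.4,"tx":23.8,"ty":-76.4,"tz":-4,"wx":0,"wy":0,"wz":-0.6},
    {"fingers":3.4,"tx":23.8,"ty":-76.4,"tz":-4,"wx":0,"wy":0,"wz":-0.6},
    {"fingers":3.4,"tx":23.8,"ty":-76.4,"tz":-4,"wx":0,"wy":0,"wz":-0.6}
  ]
}}

```text
clock: 3.05
eef_pos: [469.5, -263.8, 210.4]
eef_rot: [-3.029, -0.834, -0.0]
wrist_force: [0.5, 0.4, 0.1]
opening: 34.0
```

```bash
cat > w.py <<'E'
from h import *
import sys,pickle
o=r.get_obs(); print(o["clock"],o["eef_pos"],o["joint_positions"].round(3),R.from_rotvec(o["eef_rot"]).as_matrix().round(3).tolist(),o["opening"],o["wrist_force"].round(1))
p=r.capture("wrist"); n=sys.argv[1]; pickle.dump({k:p[k] for k in p},open(n+".pkl","wb"))
print(p["eye"])
x0,y0,x1,y1=map(int,sys.argv[2:6]); s=float(sys.argv[6])
cv2.imwrite(f"pics/{n}.png",cv2.resize(p["image"][y0:y1,x0:x1],None,fx=s,fy=s,interpolation=cv2.INTER_CUBIC))
E
python3 w.py w2 0 0 560 420 1.42
```

```text
3.05 [ 469.48718486 -263.7582861   210.43208292] [-0.732  0.393  1.398  0.     1.351 -1.269] [[0.859, 0.512, 0.0], [0.512, -0.859, 0.0], [0.0, 0.0, -1.0]] 34.04257958678906 [0.5 0.4 0.1]
[ 428.18803437 -195.01676937  334.22041301]
```

View pics/w2.png

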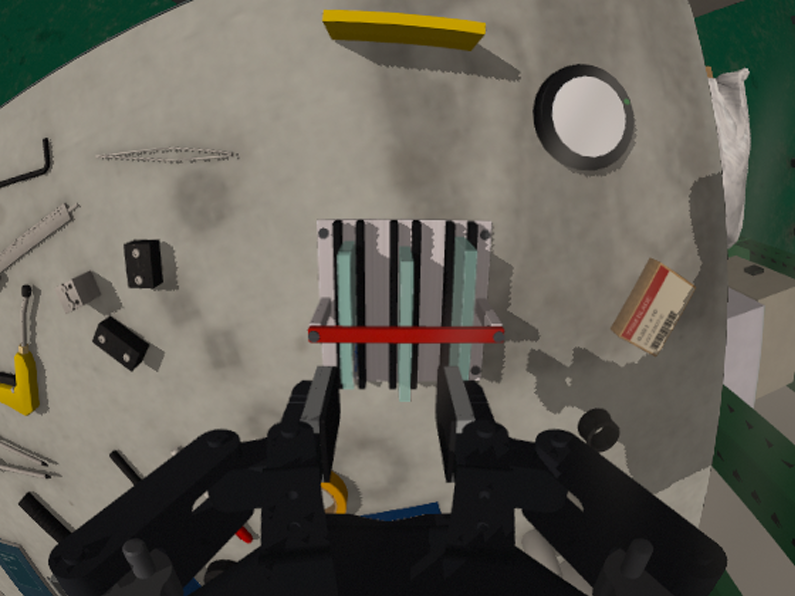

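Wrist view: three plates at x≈347, 405 and 465 (scaled px), and the yellow look-alike at (405,30). Next, a zoom on the plates.

Run:
```python
import pickle,cv2
p=pickle.load(open("w2.pkl","rb"))["image"][150:290,215:355]
cv2.imwrite("pics/w2z.png",cv2.resize(p,None,fx=4.2,fy=4.2,interpolation=cv2.INTER_CUBIC))
```

```text
(no output)
```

View pics/w2z.png

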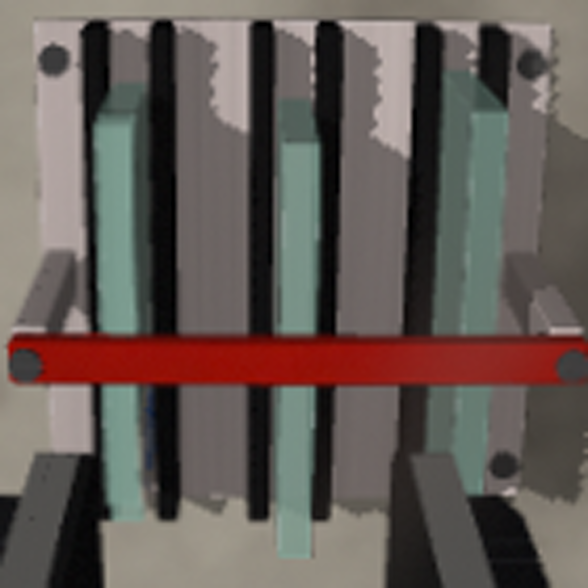

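Request:
{"name": "apply_moves", "arguments": {
  "steps": [
    {"fingers":3.4,"tx":4,"ty":0,"tz":-1,"wx":0,"wy":0,"wz":0},
    {"fingers":3.4,"tx":8,"ty":0,"tz":-2,"wx":0,"wy":0,"wz":0},
    {"fingers":3.4,"tx":12,"ty":-1,"tz":-3,"wx":0,"wy":0,"wz":0},
    {"fingers":3.4,"tx":12,"ty":-1,"tz":-3,"wx":0,"wy":0,"wz":0},
    {"fingers":3.4,"tx":12,"ty":-1,"tz":-3,"wx":0,"wy":0,"wz":0},
    {"fingers":3.4,"tx":12,"ty":-1,"tz":-3,"wx":0,"wy":0,"wz":0}
  ]
}}

```text
clock: 3.7
eef_pos: [589.0, -273.2, 181.3]
eef_rot: [3.028, 0.835, 0.001]
wrist_force: [0.2, -0.8, -0.0]
opening: 33.7
```

```bash
python3 w.py w3 80 120 280 270 4
```

```text
3.7 [ 589.01654318 -273.20479089  181.28331374] [-0.616  0.606  1.107 -0.     1.428 -1.154] [[0.859, 0.512, 0.001], [0.512, -0.859, -0.0], [0.0, 0.001, -1.0]] 33.73386637259819 [ 0.2 -0.8 -0. ]
[ 547.61605895 -204.42527102  305.02386158]
```

View pics/w3.png

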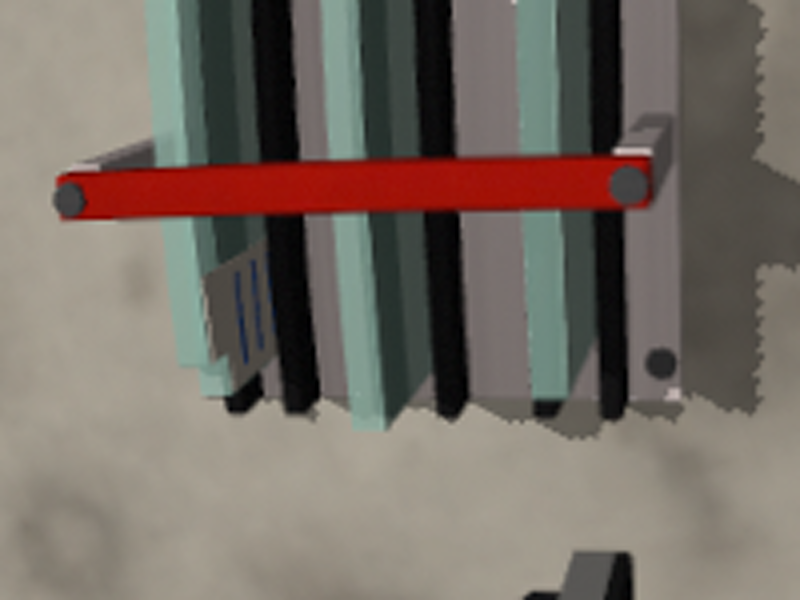

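Confirmed: the left plate (crop 205,370) has the notch and the blue-lined label at the far end, on its +n face. The plain end is towards the pad. Next I'll refine the plate's line from the two wrist views.

Run:
```python
from h import *
import pickle
def ray(p,u,v):
    a=(u-p["cx"])/p["fx"];b=(v-p["cy"])/p["fy"];t=np.hypot(a,b)
    d=np.array([np.sin(t)*a/t,np.sin(t)*b/t,np.cos(t)]);return R.from_rotvec(p["rotation"]).as_matrix()@d
def pl(p,u,v,z=54):
    d=ray(p,u,v);e=np.array(p["eye"]);return (e+d*(z-e[2])/d[2]).round(1).tolist()
A=pickle.load(open("w2.pkl","rb"));B=pickle.load(open("w3.pkl","rb"))
a=lambda x,y:(215+(x+.5)/4.2-.5,150+(y+.5)/4.2-.5); b=lambda x,y:(80+x/4,120+y/4)
print("A near top L/R",pl(A,*a(95,120)),pl(A,*a(132,120)),"bar",pl(A,*a(103,333)),pl(A,*a(137,333)))
print("B near bar",pl(B,*b(156,150)),pl(B,*b(190,150)),"notch edge z54",pl(B,*b(180,365)),pl(B,*b(212,360)),"far z44",pl(B,*b(202,395),44),pl(B,*b(232,392),44))
cv2.imwrite("pics/w3n.png",cv2.resize(B["image"][30:160,60:240],None,fx=4,fy=4))
# triangulate bar end (left) : A crop (25,367), B crop (70,200)
def tri(u1,u2):
    d1,d2=ray(A,*u1),ray(B,*u2);M=np.c_[d1,-d2];s=np.linalg.lstsq(M,np.array(B["eye"])-A["eye"],rcond=None)[0]
    return ((np.array(A["eye"])+d1*s[0]+np.array(B["eye"])+d2*s[1])/2).round(1).tolist()
print("bar L",tri(a(25,367),b(70,200)),"bar R",tri(a(573,365),b(628,186)),"p3 at bar edge approx",tri(a(120,333),b(168,160)))
d=A["z_map"]; 
for uv in (a(115,150),a(118,250),a(115,300)):
    u,v=map(lambda x:int(round(x)),uv); dd=ray(A,u,v); f=R.from_rotvec(A["rotation"]).as_matrix()[:,2]; print((np.array(A["eye"])+dd*d[v,u]/(dd@f)).round(1))
```

```text
A near top L/R [432.3, -262.9, 54.0] [439.1, -258.9, 54.0] bar [457.1, -303.9, 54.0] [463.5, -300.1, 54.0]
B near bar [454.8, -299.9, 54.0] [462.0, -296.0, 54.0] notch edge z54 [479.0, -340.6, 54.0] [485.4, -335.5, 54.0] far z44 [483.9, -349.8, 44.0] [490.2, -345.2, 44.0]
bar L [445.1, -314.8, 65.8] bar R [546.8, -254.6, 65.7] p3 at bar edge approx [459.8, -299.6, 58.3]
[ 439.1 -266.4   53.2]
[ 450.7 -285.2   53.9]
[ 455.7 -296.1   53.2]
```

Plate centre is (461,-304), top z≈54 and length ≈101, which agrees with the text and the top view. The grip point is (443,-272.5, 42).

Request:
{"name": "apply_moves", "arguments": {
  "steps": [
    {"fingers":2.6,"tx":-5,"ty":0,"tz":0,"wx":0,"wy":0,"wz":0},
    {"fingers":2.6,"tx":-10,"ty":0,"tz":-2,"wx":0,"wy":0,"wz":0},
    {"fingers":2.6,"tx":-14.6,"ty":0.1,"tz":-5,"wx":0,"wy":0,"wz":0},
    {"fingers":2.6,"tx":-14.6,"ty":0.1,"tz":-7,"wx":0,"wy":0,"wz":0},
    {"fingers":2.6,"tx":-14.6,"ty":0.1,"tz":-8,"wx":0,"wy":0,"wz":0},
    {"fingers":2.6,"tx":-14.6,"ty":0.1,"tz":-9.5,"wx":0,"wy":0,"wz":0},
    {"fingers":2.6,"tx":-14.6,"ty":0.1,"tz":-11,"wx":0,"wy":0,"wz":0},
    {"fingers":2.6,"tx":-14.6,"ty":0.1,"tz":-12.5,"wx":0,"wy":0,"wz":0},
    {"fingers":2.6,"tx":-14.6,"ty":0.1,"tz":-13.9,"wx":0,"wy":0,"wz":0},
    {"fingers":2.6,"tx":-14.6,"ty":0.1,"tz":-13.9,"wx":0,"wy":0,"wz":0},
    {"fingers":2.6,"tx":-14.6,"ty":0.1,"tz":-13.9,"wx":0,"wy":0,"wz":0}
  ]
}}

```text
clock: 4.85
eef_pos: [443.7, -272.7, 43.4]
eef_rot: [3.027, 0.834, 0.002]
wrist_force: [0.1, 0.7, 0.2]
opening: 26.0
```

```bash
python3 w.py w4 170 120 370 270 4
```

```text
4.85 [ 443.66612653 -272.70690976   43.37523084] [-0.779  0.579  1.656  0.     0.904 -1.317] [[0.859, 0.512, 0.002], [0.512, -0.859, -0.002], [0.001, 0.002, -1.0]] 26.006297391664305 [0.1 0.7 0.2]
[ 402.09619384 -203.78137974  166.98614444]
```

View pics/w4.png

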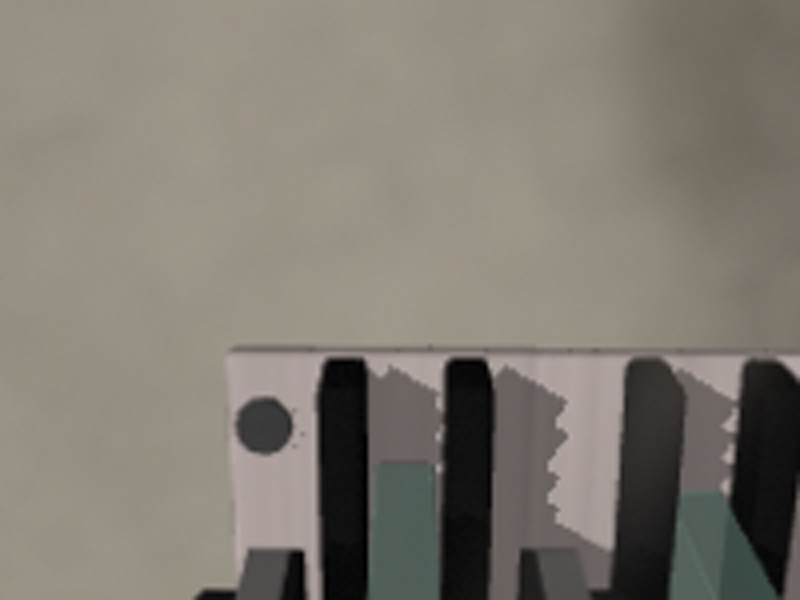

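The fingers straddle the slide (left pad at px 303, right at 520, plate at ~405). Close.

Request:
{"name": "apply_moves", "arguments": {
  "steps": [
    {"fingers":0.4,"tx":0,"ty":0,"tz":0,"wx":0,"wy":0,"wz":0},
    {"fingers":0.4,"tx":0,"ty":0,"tz":0,"wx":0,"wy":0,"wz":0},
    {"fingers":0.4,"tx":0,"ty":0,"tz":0,"wx":0,"wy":0,"wz":0},
    {"fingers":0.4,"tx":0,"ty":0,"tz":0,"wx":0,"wy":0,"wz":0},
    {"fingers":0.4,"tx":0,"ty":0,"tz":0,"wx":0,"wy":0,"wz":0}
  ],
  "grip_force": 50
}}

```text
clock: 5.4
eef_pos: [444.1, -273.3, 44.7]
eef_rot: [3.024, 0.833, 0.005]
wrist_force: [-1.3, 0.2, 5.8]
opening: 7.4
```

Request:
{"name": "apply_moves", "arguments": {
  "steps": [
    {"fingers":0.4,"tx":-0.4,"ty":0.7,"tz":0,"wx":0,"wy":0,"wz":0},
    {"fingers":0.4,"tx":-0.9,"ty":1.5,"tz":0,"wx":0,"wy":0,"wz":0},
    {"fingers":0.4,"tx":-1.4,"ty":2.3,"tz":0,"wx":0,"wy":0,"wz":0},
    {"fingers":0.4,"tx":-1.8,"ty":3.0,"tz":0,"wx":0,"wy":0,"wz":0},
    {"fingers":0.4,"tx":-2.3,"ty":3.8,"tz":0,"wx":0,"wy":0,"wz":0},
    {"fingers":0.4,"tx":-2.7,"ty":4.6,"tz":0,"wx":0,"wy":0,"wz":0},
    {"fingers":0.4,"tx":-3.2,"ty":5.4,"tz":0,"wx":0,"wy":0,"wz":0},
    {"fingers":0.4,"tx":-3.5,"ty":5.8,"tz":0,"wx":0,"wy":0,"wz":0},
    {"fingers":0.4,"tx":-3.5,"ty":5.8,"tz":0,"wx":0,"wy":0,"wz":0},
    {"fingers":0.4,"tx":-3.5,"ty":5.8,"tz":0,"wx":0,"wy":0,"wz":0}
  ]
}}

```text
clock: 6.4
eef_pos: [409.1, -215.2, 44.7]
eef_rot: [3.024, 0.833, 0.005]
wrist_force: [0.0, 0.9, 0.8]
opening: 7.0
```

Run:
```python
from h import *
o=r.get_obs();print(o["eef_pos"],o["wrist_force"].round(1))
T=r.capture("top");S=r.capture("side")
a=cv2.resize(T["image"][190:300,180:340],None,fx=4,fy=4);b=cv2.resize(S["image"][180:285,240:400],None,fx=4,fy=4)[:, :640]
print([d["box"] for d in r.find_in(S,"slide")][:2])
cv2.imwrite("pics/ts.png",cv2.resize(np.vstack([a,b]),None,fx=.69,fy=.69,interpolation=cv2.INTER_AREA))
```

```text
[ 409.14231294 -215.23612822   44.7182047 ] [0.  0.9 0.8]
[[337.5, 218.4, 377.0, 266.5]]
```

View pics/ts.png

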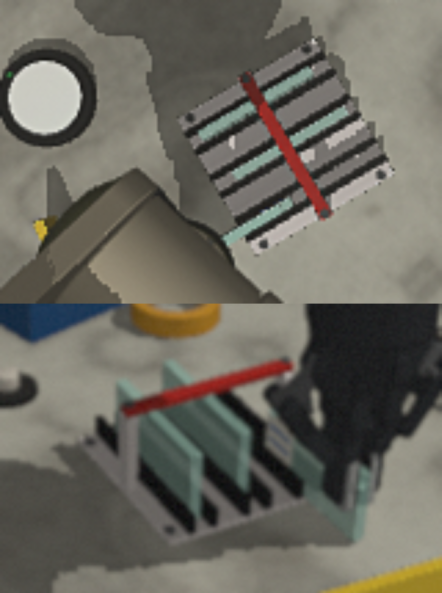

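The slide is about 67 mm out with its label visible, clear of the bar, and both blanks are standing. Lift, then carry with the yaw.

Request:
{"name": "apply_moves", "arguments": {
  "steps": [
    {"fingers":0.4,"tx":0,"ty":0,"tz":1.5,"wx":0,"wy":0,"wz":0},
    {"fingers":0.4,"tx":0,"ty":0,"tz":4,"wx":0,"wy":0,"wz":0},
    {"fingers":0.4,"tx":0,"ty":0,"tz":7,"wx":0,"wy":0,"wz":0},
    {"fingers":0.4,"tx":0,"ty":0,"tz":10,"wx":0,"wy":0,"wz":0},
    {"fingers":0.4,"tx":0,"ty":0,"tz":11.5,"wx":0,"wy":0,"wz":0},
    {"fingers":0.4,"tx":0,"ty":0,"tz":11.5,"wx":0,"wy":0,"wz":0},
    {"fingers":0.4,"tx":1.5,"ty":2.5,"tz":11.5,"wx":0,"wy":0,"wz":-0.07},
    {"fingers":0.4,"tx":3.5,"ty":6,"tz":11.5,"wx":0,"wy":0,"wz":-0.17},
    {"fingers":0.4,"tx":5.5,"ty":9.5,"tz":11.5,"wx":0,"wy":0,"wz":-0.27},
    {"fingers":0.4,"tx":7.5,"ty":13,"tz":11.5,"wx":0,"wy":0,"wz":-0.37},
    {"fingers":0.4,"tx":9.5,"ty":16.5,"tz":11.5,"wx":0,"wy":0,"wz":-0.47},
    {"fingers":0.4,"tx":11.1,"ty":19.3,"tz":11.5,"wx":0,"wy":0,"wz":-0.538},
    {"fingers":0.4,"tx":11.1,"ty":19.3,"tz":11.5,"wx":0,"wy":0,"wz":-0.538},
    {"fingers":0.4,"tx":11.1,"ty":19.3,"tz":11.5,"wx":0,"wy":0,"wz":-0.538}
  ]
}}

```text
clock: 7.95
eef_pos: [519.9, -22.1, 158.3]
eef_rot: [3.137, 0.002, -0.001]
wrist_force: [-0.2, -0.4, -1.8]
opening: 7.1
```

Request:
{"name": "apply_moves", "arguments": {
  "steps": [
    {"fingers":0.4,"tx":0,"ty":0,"tz":0,"wx":0,"wy":-0.08,"wz":0},
    {"fingers":0.4,"tx":0,"ty":0,"tz":-0.2,"wx":0,"wy":-0.18,"wz":0},
    {"fingers":0.4,"tx":0,"ty":0,"tz":-0.5,"wx":0,"wy":-0.28,"wz":0},
    {"fingers":0.4,"tx":0,"ty":0,"tz":-0.8,"wx":0,"wy":-0.38,"wz":0},
    {"fingers":0.4,"tx":0,"ty":0,"tz":-1.2,"wx":0,"wy":-0.48,"wz":0},
    {"fingers":0.4,"tx":0,"ty":0,"tz":-1.6,"wx":0,"wy":-0.58,"wz":0},
    {"fingers":0.4,"tx":0,"ty":0,"tz":-2,"wx":0,"wy":-0.68,"wz":0},
    {"fingers":0.4,"tx":0,"ty":0,"tz":-2.4,"wx":0,"wy":-0.78,"wz":0},
    {"fingers":0.4,"tx":0,"ty":0,"tz":-2.9,"wx":0,"wy":-0.88,"wz":0},
    {"fingers":0.4,"tx":0,"ty":0,"tz":-3.4,"wx":0,"wy":-0.96,"wz":0},
    {"fingers":0.4,"tx":0,"ty":0,"tz":-3.4,"wx":0,"wy":-0.96,"wz":0},
    {"fingers":0.4,"tx":0,"ty":0,"tz":-3.4,"wx":0,"wy":-0.96,"wz":0},
    {"fingers":0.4,"tx":0,"ty":0,"tz":-3.4,"wx":0,"wy":-0.96,"wz":0}
  ]
}}

```text
clock: 9.25
eef_pos: [520.8, -8.1, 124.9]
eef_rot: [-2.785, -0.038, -1.291]
wrist_force: [0.3, 0.1, -1.6]
opening: 7.3
```

Run:
```python
from h import *
o=r.get_obs();M=R.from_rotvec(o["eef_rot"]).as_matrix();print(o["eef_pos"],M.round(2).tolist(),o["joint_positions"].round(2),o["opening"])
T=r.capture("top");S=r.capture("side")
for n,I in(("top",T),("side",S)):
  for d in r.cut_out(I,"slide_label")[:1]+r.cut_out(I,"slide")[:1]:
    m=d["mask"];v,u=np.nonzero(m);z=I["z_map"][v,u];P=np.array([world(I,a,b,c) for a,b,c in zip(u,v,z) if c>0]);
    q=np.median(P,0); Q=P[np.linalg.norm(P-q,axis=1)<60]; nn=np.linalg.svd(Q-Q.mean(0))[2][2]
    print(n,d["box"],round(d["confidence"],2),q.round(1),"normal",nn.round(2),Q.min(0).round(),Q.max(0).round())
a=cv2.resize(T["image"][170:290,150:330],None,fx=4,fy=4,interpolation=cv2.INTER_CUBIC);b=cv2.resize(S["image"][180:330,210:435],None,fx=3.2,fy=3.2,interpolation=cv2.INTER_CUBIC)
cv2.imwrite("pics/f.png",cv2.resize(np.vstack([a,b]),None,fx=.61,fy=.61,interpolation=cv2.INTER_AREA))
```

```text
[520.7811013   -8.10636637 124.87893407] [[0.65, 0.05, 0.76], [-0.01, -1.0, 0.07], [0.76, -0.05, -0.64]] [-0.43  0.39  2.15  2.01  0.44 -2.34] 7.3274848046541585
top [136.1, 209.5, 190.7, 236.9] 0.87 [535.7 -53.1 114.7] normal [ 0.61 -0.01  0.79] [513. -94.  93.] [557.   4. 132.]
top [137.4, 211.9, 188.0, 234.7] 0.63 [535.8 -52.9 114.6] normal [ 0.62 -0.01  0.79] [513. -94.  93.] [557.   5. 132.]
side [272.8, 246.2, 307.5, 308.2] 0.62 [542.4 -45.1 110.9] normal [0.63 0.03 0.78] [513. -97.  96.] [560.  10. 134.]
side [274.6, 245.2, 310.9, 308.2] 0.72 [542.9 -46.  110.8] normal [-0.63 -0.02 -0.77] [514. -93.  96.] [559.  10. 139.]
```

View pics/f.png

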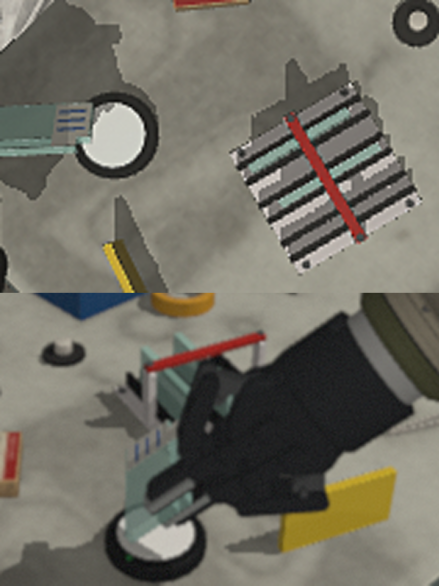

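Label is up (normal ≈39° from vertical), with its centre about 13 mm off the pad axis in y. One small correction.

Request:
{"name": "apply_moves", "arguments": {
  "steps": [
    {"fingers":0.4,"tx":0,"ty":-0.4,"tz":0,"wx":0,"wy":0,"wz":0},
    {"fingers":0.4,"tx":0,"ty":-0.8,"tz":0,"wx":0,"wy":0,"wz":0},
    {"fingers":0.4,"tx":0,"ty":-1.2,"tz":0,"wx":0,"wy":0,"wz":0},
    {"fingers":0.4,"tx":0,"ty":-1.2,"tz":0,"wx":0,"wy":0,"wz":0},
    {"fingers":0.4,"tx":0,"ty":-1.2,"tz":0,"wx":0,"wy":0,"wz":0},
    {"fingers":0.4,"tx":0,"ty":-1.2,"tz":0,"wx":0,"wy":0,"wz":0}
  ]
}}

```text
clock: 10.15
eef_pos: [521.5, -18.7, 125.5]
eef_rot: [-2.783, -0.041, -1.288]
wrist_force: [-0.4, -0.2, -0.5]
opening: 7.4
```

Run:
```python
from h import *
o=r.get_obs();M=R.from_rotvec(o["eef_rot"]).as_matrix();print(o["clock"],o["eef_pos"],M.round(2).tolist(),o["joint_positions"].round(2),o["qvel"].round(3),o["opening"])
print("label pred",o["eef_pos"]+68.6*M[:,1]+4*M[:,0]+15.7*M[:,2])
T=r.capture("top")
for d in r.cut_out(T,"slide")[:1]:
    v,u=np.nonzero(d["mask"]);z=T["z_map"][v,u];P=np.array([world(T,a,b,c) for a,b,c in zip(u,v,z) if c>0]);P=P[P[:,2]>80]
    print(P.min(0).round(),P.max(0).round(),np.linalg.svd(P-P.mean(0))[2][2].round(2))
    Q=P[P[:,1]<P[:,1].min()+30]; print("label centre depth",Q.mean(0).round(1))
```

```text
10.15 [521.49696262 -18.69565861 125.5283735 ] [[0.65, 0.06, 0.76], [-0.01, -1.0, 0.08], [0.76, -0.06, -0.64]] [-0.46  0.39  2.14  1.95  0.45 -2.3 ] [ 0.002  0.    -0.002  0.     0.002 -0.003] 7.433604151099721
label pred [539.81322266 -85.87831628 114.5988206 ]
[ 513. -105.   94.] [559.  -2. 134.] [ 0.62 -0.01  0.78]
label centre depth [537.6 -89.2 114.5]
```

Label centre is ≈(538,-88,115) against the pad axis at (535,-91), and the arm is still. Handing in.

```bash
python3 -c "
from station import r
print(r.close_job())"
```

```text
the job is handed in; nothing more can be done
None
```

The job is handed in, with the slide still held by its plain end and its label face up over the light pad. No verdict is reported. The clock read 10.15 s just before hand-in.

**What I did:** I picked out the slide by its notch and blue-lined label in a wrist close-up. I pinched it about 15 mm from the plain end and slid it about 67 mm along its slot, clear of the bar. Then I lifted it, turned it and tilted it label up over the pad.

**Last checks:**

| Check | Measured | Limit |
|---|---|---|
| Label centre from the pad axis | about 3–7 mm | 30 mm |
| Label height above the bench | about 115 mm | 60–180 mm |
| Label normal from vertical | about 39–40° | 55° |
| Grasp point to label centre | about 70 mm | over 40 mm |
| Arm joint speeds | near zero | – |
| Fingers on the slide (8 mm thick) | opening 7.4 mm | – |

- **Other objects:** Both plain plates were standing in the rack in the last picture I viewed. The loupe, tape roll and small box were not measured again, and the arm did not go near them.
- **What went off plan:** The first move call was refused for missing keys, so nothing moved and one picture was wasted. The tilt stopped at about 50° instead of 55°, and the tool ended 14 mm off in y, apparently because the wrist was near a singularity. I corrected the y error with a small shift and accepted the 50°. Two estimates of the label position differ by about 4 mm.

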